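# Load the label unwinder and hold its tensioner back

## Robot

A 6-joint arm with a two-finger parallel gripper is mounted at the origin on a cart in front of the work surface, level with it; the furniture and walls round the work are solid. World frame = base frame: x ahead of the robot, y to its left, z up, the work surface at z = 0. Lengths are in m, angles in degrees, forces in N, time in s.
With the tool pointing down it reaches from about 0.35 to 0.875 m from the base axis. Payload 4.2 kg.
Tool frame: the origin (TCP) lies midway between the tips of the shut fingers; the grasp point (between the pads) lies 19 mm behind it (r.pinch_z is the distance from the TCP to the grasp point, in m); z points along the fingers, y is the line along which they close (so a half turn about z gives the same grasp; the last joint's range is limited). The gripper opens to 87 mm and grips with 3 to 60 N. Pads are 19 mm wide; open, the fingers measure 117 mm over their backs; the gripper's body (75 mm by 190 mm) begins 51 mm behind the grasp point.
Start: joints at [-55.141, 22.042, 0.453, 0, -68.411, -14.817], TCP at [0.214, -0.587, 0.223] pointing down, gripper open.
Joint ranges: [-179.83, 179.83], [-69.29, 118.12], [-61.27, 80.66], [-181.25, 117.63], [-171.15, -9.14], [-177.46, 177.46]. Speed limits (degrees/s): [159.86, 159.86, 180, 180, 180, 180].

## Interface

Orientations are given as a 3x3 rotation matrix whose columns are the frame's x, y, z axes.
In Python, from station import r, imaging, models gives the robot as it stands. The module is installed in compiled form; this text tells all that it offers.
- The arm moves only by the tool apply_moves, never from a script. Its argument "moves" is a list of rows, each a list of 2 entries, a list of its own where there are three numbers: the shift along the tool's x, y, z in m, then the turn about the tool's z in degrees. A call has 1 to 5 rows; each row shifts and turns the commanded pose from where the row before left it, along the tool's axes as they then stand; what a row does not reach is not made up. A row lasts 1/12 s, in which the tool goes at most 41.7 mm and 7.16 degrees, less where a joint would pass 70% of its speed; a pose out of reach is approached as far as the arm can. A call is refused whole if a number of a shift passes 0.0417 or a number of a turn 7.16, either way. A call with a gripper value outside its range is refused whole. "hand" is the finger opening in m, from 0 to 0.087, set as the call begins (left out, the last holds). The fingers move at their own pace and stop on an object; the grip force is fixed at half the most. Time passes only in rows, so rows that do not move let the fingers close. It gives the time, the measured TCP pose, the force, the opening and the grip force at its end, in the units of the state.
- r.sense(): the state, without advancing time (a new reading comes with each control period).
- imaging.capture(name): name is "side" or "top"; returns a dict with "frame" (420x560x3 uint8, blue, green, red), "intrinsics" (3x3 intrinsics, pixels), "eye" and "orientation" of the camera in the world. Camera axes: x right, y down, z forward; pixel columns grow to the right and rows downward; lengths in m; the calibration is good to about 2 mm. A picture is of the moment at which its call begins. There is no depth.
- r.finish_job(): hands the job in; it is judged then, once.
Trained networks look in a picture, given as the dict that the camera call returned (one of the last four; its "shot" number tells which), for a name from the list of things; names that differ only in an ending like _2 or _b are one class to them, and where a whole thing is asked for, a point or a joint stands for the part that bears it (a point fixed in the world has none). Each returns a list of dicts, best first, with "confidence" (0 to 1); they miss things now and then, are a little off and sometimes report something else, mostly with a low value. They report only what shows in the picture. A call takes as long as a camera call. They do not tell look-alikes from the thing itself.
- models.cut_out(picture, target): "region" (420x560 bool, what is visible of it) and "extent" ([left, top, width, height] as shares, 0 to 1, of the picture: columns of its width, rows of its height, round what is visible of it).
- models.place_of(picture, target): "at" ([column, row] as shares, 0 to 1, of the picture: columns of its width, rows of its height: a listed point, or the origin of a listed thing).
The state is a dict: "time_s": time; "joints": joint angles; "joint_velocities": joint speeds; "effort": joint torques, N m; "tcp_pos": TCP position; "ee_rot": TCP orientation; "wrist_force": force on the tool from outside, world axes, zero at the start; "moment": the same for the moment, N m; "gripper_width": opening from 0.0 (shut) to 1.0 (fully open); "gripper_force": force on a finger pad.
Only numpy, scipy, OpenCV 4.12 (cv2) and the standard library are available. Lean on these libraries where they do the work, as an engineer would, in place of code of your own. Each camera call takes 0.05 s, during which the arm holds its last target. There are 200 camera calls.

## Task

The label unwinder has run out: take the empty cardboard core off its hub and stand it upright on the desk clear of the unwinder, then slip the white label roll over the hub so that it lies flat on the turntable, and let go. Then push the sprung tensioner arm back by its orange tab, past its ratchet click and on until it is near its end stop, and keep holding it there against the spring so that I can thread the strip (the pawl is only a safety catch): finish while still holding it. Leave the yellow roll, the masking tape and the mouse where they are.

Things in the scene. Friction and masses are not known exactly. Their poses are not given: they have to be found in the camera images.
- empty_core: The empty cardboard core left on the hub: an open tube of 33 mm outer and 27 mm inner diameter, 40 mm tall, 18 g, standing on the turntable round the hub (top 60 mm above the desk). Origin: centre of its underside; z up along its axis. Free desk to stand it on: about x 0.55, y -0.265, right of the rolls.
- label_roll: The roll of white labels to load: 60 mm diameter, 40 mm tall, 90 g, standing on its flat face on the desk with a 27 mm core hole right through it, axis vertical. Origin: centre of its underside; z up along the core. Take it across its diameter from above.
- spare_roll: An identical roll with yellow labels, standing on the desk; leave it alone. Origin: centre of its underside. White and yellow may stand in either place.
- unwinder: Label unwinder, fixed to the desk: grey base plate 170 x 260 mm, top 14 mm high. Origin under its centre on the desk; x to its back (away from the robot at yaw 0), y to its left, z up. Left: turntable and hub; right: tensioner arm, swinging level; back middle: brass pawl slider (guide 38 mm high) with a fixed guide roller (18 mm diameter, 66 mm tall) on each side. Nothing is taller than 70 mm.
- hub (a point): Centre of the black turntable (88 mm diameter), on its top face, 20 mm above the desk. From it the grey hub rises a further 26 mm: 23 mm diameter, the last 7 mm tapering to 14 mm. The loaded roll's underside lies on this face with its axis through this point; 65 mm around it and above the turntable is clear for fingers.
- pivot (a point): On the vertical axis of the tensioner arm's hinge, 40 mm above the desk.
- push_tab (a point): Middle of the top edge of the orange upright push tab at the arm's free end, 60 mm above the desk, 96 mm from the pivot axis; moves with the arm. The tab reaches down to 20 mm, is 30 mm wide along the arm and 8 mm thick (4 mm either side of this point). Push it level, at right angles to the arm, towards the unwinder's back. Next part: idler roller (20 mm diameter, 70 mm tall) 62 mm from the pivot.
- tensioner_arm: The steel tensioner arm with idler block, idler roller and push tab. Origin on the pivot axis at desk height; x points along the arm to the tab, z up. A torsion spring drives it to the front: about 3 N at the tab at rest, about 7 N when pushed fully back, and some 3 N more while the tooth passes the pawl.
- tensioner (a joint): Arm angle, rad, counter-clockwise from above about the pivot: 0 at rest (front stop), grows as the tab is pushed back. The tooth lifts the pawl from about 0.2; it clicks in behind at about 0.6. Let go after that, the arm falls back to about 0.57 and stays on the pawl. End stop at 0.95. Held back means 0.72 or more.
- pawl (a joint): Brass pawl slider in m: 0 when home (sprung towards the arm), grows as the tooth pushes it to the back, about 0.005 at most, and snaps back to 0 at the click. Works by itself.
- tape_roll: Roll of masking tape, 96 mm diameter, 25 mm tall, lying on the desk; a bystander. Origin: centre of its underside.
- mouse: Black mouse, 100 x 58 x 34 mm, a bystander. Origin: centre of its underside.
There are look-alikes about, which are no part of the job. Of the things shaped like the empty_core, the cardboard one is meant.

How it is judged:
By the outcome, as a careful person would: the job done as asked, in the order asked, and still so for the second after the job is handed in, while the arm keeps its last pose, push and grip.
It also fails if it takes over 64 s, if anything falls off the work surface, if the arm or the gripper's body presses on something with over 40 N, if the wrist force passes 120 N, or if a joint passes its speed limit or range.

## Working session

There is one attempt and no reset: what is moved stays moved. The work goes in short steps, Python scripts to look and compute and a tool call to move; the robot and the scene stay as the last step left them, time stands still between calls to the robot, and variables do not carry over. Pictures are saved under pics/ and viewed, at most 11 in all, crops included, and the job is handed in when it is done.

Besides the shell and the picture viewer there is one more tool, called after "Emit:" by a JSON object that holds its "api" and its "payload", one argument or row to a line. apply_moves: Moves the arm, as the interface text tells. Its arguments: {"type":"object","properties":{"moves":{"type":"array"},"hand":{"type":"number"}},"required":["moves"]}

```bash
mkdir -p pics; cat > h.py <<'E'
import numpy as np, cv2
from station import r, imaging, models
def ray(c,uv):
    K=np.array(c["intrinsics"]);R=np.array(c["orientation"]);d=R@np.linalg.inv(K)@np.array([uv[0],uv[1],1.]);return np.array(c["eye"]),d/np.linalg.norm(d)
def at_z(c,uv,z):
    e,d=ray(c,uv);return e+d*(z-e[2])/d[2]
def tri(a,b):
    A=np.zeros((3,3));v=np.zeros(3)
    for e,d in(a,b):
        P=np.eye(3)-np.outer(d,d);A+=P;v+=P@e
    x=np.linalg.solve(A,v);return x
def proj(c,p):
    q=np.array(c["intrinsics"])@np.array(c["orientation"]).T@(np.array(p)-np.array(c["eye"]));return q[:2]/q[2]
E
python3 - <<'E'
from h import *
np.set_printoptions(precision=4,suppress=True)
s=r.sense();print(s)
Z=dict(empty_core=0.02,label_roll=0,spare_roll=0,unwinder=0,hub=.02,pivot=.04,push_tab=.06,tape_roll=0,mouse=0)
P={}
for n in("side","top"):
    c=imaging.capture(n);cv2.imwrite(f"pics/{n}0.png",c["frame"]);print(n,c["eye"],c["orientation"])
    for k in Z:
        for d in models.place_of(c,k)[:4]:
            uv=np.array(d["at"])*[560,420];print(n,k,round(d["confidence"],2),uv.round(1),at_z(c,uv,Z[k]))
E
```

```text
{'time_s': 0.0, 'joints': array([-55.1415,  22.0905,   0.3792,  -0.0281, -68.4111, -14.8155]), 'joint_velocities': array([ 0.0382, -0.0625,  0.0384,  0.0149, -0.0593, -0.0282]), 'effort': array([  0.0011, -39.0665,  18.7409,   4.2197,   0.0112,  -0.0002]), 'tcp_pos': array([ 0.214 , -0.5866,  0.2215]), 'ee_rot': array([[-0.9395, -0.3426, -0.0008],
       [-0.3426,  0.9395,  0.002 ],
       [ 0.0001,  0.0022, -1.    ]]), 'wrist_force': array([0.5197, 0.6151, 0.2193]), 'moment': array([ 0.0153, -0.0116,  0.0584]), 'gripper_force': 0.0, 'gripper_width': 0.9995008682692084}
side [0.5196 1.0024 0.6097] [[-0.9997  0.0219 -0.0109]
 [ 0.0204  0.4943 -0.8691]
 [-0.0137 -0.869  -0.4946]]
side empty_core 0.95 [279.3 363.1] [0.527  0.5408 0.02  ]
side empty_core 0.92 [294.1 329. ] [0.4983 0.4658 0.02  ]
side empty_core 0.67 [352.2 253.6] [0.3499 0.2387 0.02  ]
side empty_core 0.59 [323.9 323.8] [0.4406 0.4549 0.02  ]
side label_roll 0.67 [247.6 189.6] [ 0.6232 -0.1335  0.    ]
side label_roll 0.61 [285.4 260.5] [0.5099 0.2337 0.    ]
side spare_roll 0.54 [299.9 191.3] [ 0.4559 -0.1143  0.    ]
s
[... 581 characters left out ...]
213.6] [0.4934 0.2912 0.02  ]
top empty_core 0.46 [176.7 209.6] [0.5072 0.4528 0.02  ]
top label_roll 0.52 [341.2 179.6] [ 0.6212 -0.1391  0.    ]
top spare_roll 0.66 [402.  223.4] [ 0.4628 -0.355   0.    ]
top spare_roll 0.64 [338.2 224.2] [ 0.4589 -0.1265  0.    ]
top unwinder 0.64 [267.4 210.2] [0.5083 0.1284 0.    ]
top unwinder 0.56 [242.4 211.9] [0.5018 0.2187 0.    ]
top hub 0.69 [220.8 211.7] [0.5003 0.2942 0.02  ]
top hub 0.46 [341.5 180.4] [ 0.615  -0.1375  0.02  ]
top pivot 0.72 [241.5 198.8] [0.5446 0.2187 0.04  ]
top push_tab 0.71 [270.5 210.1] [0.5029 0.1152 0.06  ]
top tape_roll 0.72 [400.5 223.2] [ 0.4636 -0.3496  0.    ]
top mouse 0.82 [360.7 163.5] [ 0.6809 -0.2107  0.    ]
```

View pics/side0.png

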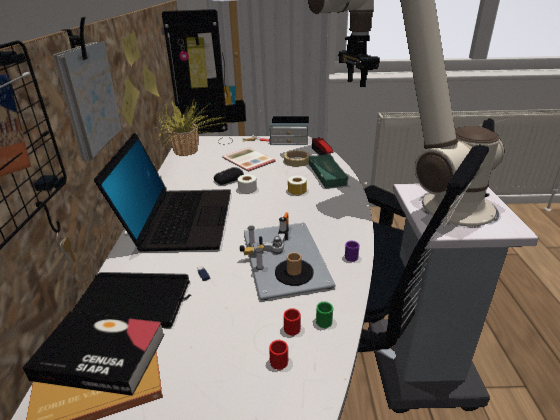

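View pics/top0.png

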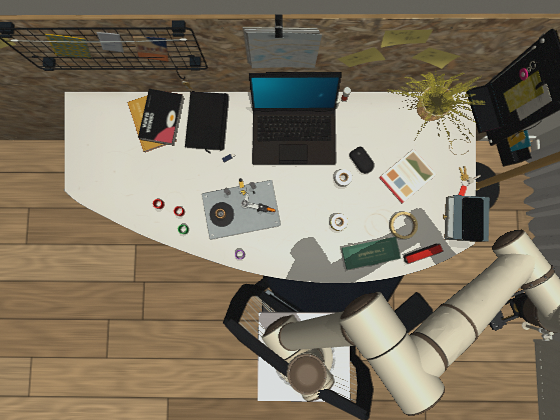

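The side view has these core shapes: cardboard on the hub (294,264), purple (352,250), green (324,315) and red (292,321 and 279,354). The roll shapes are white at (247,184), yellow at (297,186), and the flat masking tape at (296,157). The mouse is at (229,175). I choose the cardboard core and the white roll, and check both in a crop and by fitting cylinders to the masks.

```bash
cat >> h.py <<'E'
from scipy.optimize import least_squares
def hull(c,x,y,z0,h,rad):
    t=np.linspace(0,2*np.pi,60);p=[proj(c,(x+rad*np.cos(a),y+rad*np.sin(a),z)) for a in t for z in(z0,z0+h)]
    return cv2.convexHull(np.array(p,np.float32))
def hc(c,*a):
    m=cv2.moments(hull(c,*a));return np.array([m["m10"],m["m01"]])/m["m00"]
def fitcyl(obs,z0,h,rad,guess):
    # obs: list of (cam, centroid)
    f=lambda q:np.concatenate([hc(c,q[0],q[1],z0,h,rad)-m for c,m in obs])
    s=least_squares(f,guess);return s.x,s.fun
def mask_near(c,name,guess,z):
    best=None
    for d in models.cut_out(c,name):
        m=d["region"];
        if m.sum()<10: continue
        ys,xs=np.nonzero(m);cen=np.array([xs.mean(),ys.mean()]);e=np.linalg.norm(cen-proj(c,(*guess,z)))
        if best is None or e<best[0]: best=(e,cen,m.sum(),d["confidence"])
    return best
E
python3 - <<'E'
from h import *
np.set_printoptions(precision=4,suppress=True)
cs={n:imaging.capture(n) for n in("side","top")}
for k,names,g,z0,h,rad in [("core",["empty_core"],(.495,.291),.02,.04,.0165),("white",["label_roll","spare_roll"],(.622,-.136),0,.04,.03),("yellow",["spare_roll","label_roll"],(.459,-.12),0,.04,.03),("tape",["tape_roll"],(.463,-.35),0,.025,.048)]:
    obs=[]
    for n,c in cs.items():
        for nm in names:
            b=mask_near(c,nm,g,z0+h/2)
            if b is not None and b[0]<12: break
        print(k,n,nm,b,cv2.contourArea(hull(c,*g,z0,h,rad)));
        if b is not None and b[0]<12: obs.append((c,b[1]+0.0))
    for o in obs: print("  single",fitcyl([o],z0,h,rad,g)[0])
    if obs: print("  joint",fitcyl(obs,z0,h,rad,g))
for n in("side","top"):
    c=cs[n]
    for d in models.cut_out(c,"tensioner_arm")[:1]: print(n,"arm",d["extent"],d["confidence"])
a=cs["side"]["frame"][170:305,220:360];b=cs["top"]["frame"][160:250,190:360]
A=cv2.resize(a,None,fx=4,fy=4,interpolation=cv2.INTER_CUBIC);cv2.imwrite("pics/c1.png",A)
cv2.imwrite("pics/c2.png",cv2.resize(b,None,fx=4.6,fy=4.6,interpolation=cv2.INTER_CUBIC))
E
```

```text
core side empty_core (np.float64(1.5550081073310198), array([293.5906, 263.1745]), np.int64(298), 0.52) 313.2683061948046
core top empty_core (np.float64(1.0237423082466353), array([220.25  , 213.4773]), np.int64(44), 0.54) 86.35416525334585
  single [0.4923 0.2944]
  single [0.4919 0.2928]
  joint (array([0.4922, 0.2936]), array([ 0.0423, -0.2374, -0.2018, -0.0736]))
white side label_roll (np.float64(0.9475172706591215), array([246.9422, 183.0547]), np.int64(329), 0.86) 337.0343452934176
white top label_roll (np.float64(2.19877176705179), array([343.0714, 177.6134]), np.int64(238), 0.49) 255.7237586111296
  single [ 0.6245 -0.1411]
  single [ 0.6247 -0.143 ]
  joint (array([ 0.6246, -0.1426]), array([-0.0196, -0.2069, -0.1072,  0.03  ]))
yellow side spare_roll (np.float64(1.9423044076435125), array([296.9071, 185.0417]), np.int64(312), 0.67) 343.1468576651532
yellow top spare_roll (np.float64(2.131382040809798), array([338.1231, 221.9641]), np.int64(195), 0.67) 250.20004436792806
  single [ 0.4652 -0.12  ]
  single [ 0.4653 -0.1235]
  joint (array([ 0.465 , -0.1229]), array([-0.0005, -0.4173, -0.1897,  0.0685]))
tape side tape_roll (np.float64(1.0591838005492917), array([295.5464, 157.4642]), np.int64(377), 0.91) 380.90326656308025
tape top tape_roll (np.float64(3.0267268220929697), array([403.1818, 225.6392]), np.int64(352), 0.83) 623.876889503561
  single [ 0.4591 -0.3535]
  single [ 0.4541 -0.3551]
  joint (array([ 0.4563, -0.3544]), array([ 0.7529, -0.1129, -0.2275, -0.6213]))
side arm [0.4768, 0.5048, 0.035, 0.0952] 0.83
top arm [0.4329, 0.4721, 0.0568, 0.0326] 0.5
```

View pics/c1.png

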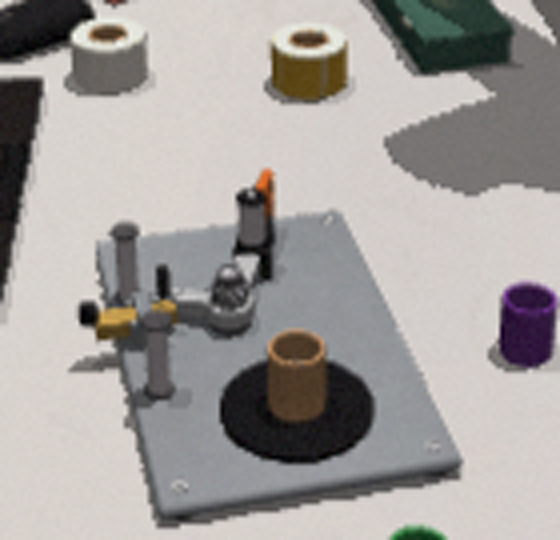

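View pics/c2.png

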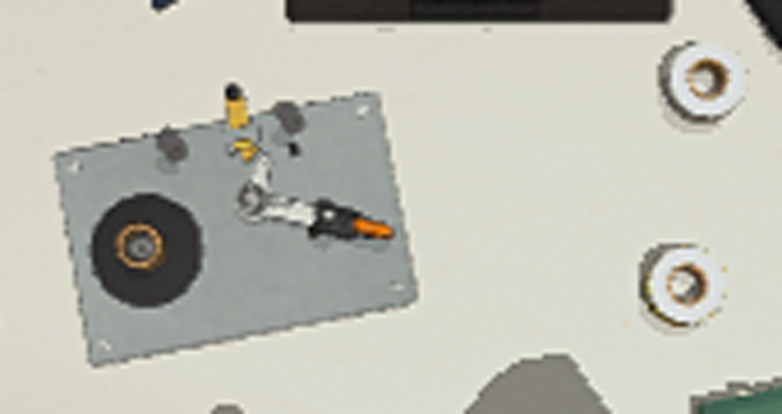

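The crops confirm it. The cardboard core stands on the black turntable (side crop 297,375). The white roll is at (108,57) in the side crop, nearest the laptop, and the yellow one at (309,62). The orange tab is at (264,190) in the side crop. Positions: core (0.492, 0.2935) and white roll (0.6246, -0.1425).

I'll turn the tool so that its finger line (y) is at 70°, which clears the mouse and the laptop.

Emit:
{"api": "apply_moves", "payload": {
  "moves": [
    [[0,0,0],6.7],
    [[0,0.02,0],6.7],
    [[0,0.04,0],6.7],
    [[0,0.04,0],6.7],
    [[0,0.04,0],6.7]
  ],
  "hand": 0.06
}}

```text
time_s: 2.02
tcp_pos: [0.2087, -0.4467, 0.2221]
ee_rot: [[-0.971, 0.24, -0.001], [0.24, 0.971, 0.001], [0.001, 0.001, -1.0]]
wrist_force: [1.5, 0.6, 0.4]
gripper_width: 0.733
gripper_force: 0.0
```

Emit:
{"api": "apply_moves", "payload": {
  "moves": [
    [[0,0.04,0],6.5],
    [[0,0.04,0],0],
    [[0,0.04,0],0],
    [[0,0.04,0],0],
    [[0,0.04,0],0]
  ]
}}

```text
time_s: 2.43
tcp_pos: [0.2729, -0.2585, 0.2229]
ee_rot: [[-0.941, 0.339, 0.001], [0.339, 0.941, -0.001], [-0.001, -0.0, -1.0]]
wrist_force: [1.8, 0.7, 0.4]
gripper_width: 0.691
gripper_force: 0.0
```

```bash
cat >> h.py <<'E'
def to(x,y,z):
    s=r.sense();d=np.array([x,y,z])-s["tcp_pos"];R=s["ee_rot"];t=R.T@d
    print("tcp",s["tcp_pos"].round(4),"yaw_y",np.degrees(np.arctan2(R[1,1],R[0,1])).round(1),"J",s["joints"].round(1),"t",round(s["time_s"],2),"F",s["wrist_force"].round(1),"w",round(s["gripper_width"]*87,1),"gf",round(s["gripper_force"],1))
    print("tool shift",t.round(4),"rows",np.linalg.norm(t)/.04)
E
python3 -c "
from h import *
to(.492,.2935,.15);c=imaging.capture('top')
print(at_z(c,(335,163),.01),at_z(c,(360,160),0.02))"
```

```text
tcp [ 0.2729 -0.2585  0.2229] yaw_y 70.2 J [-18.3  -3.5 -31.    0.  -62.4 -91.5] t 2.43 F [1.8 0.7 0.4] w 60.1 gf 0.0
tool shift [-0.0192  0.5936  0.0729] rows 14.958480046368965
[ 0.68047652 -0.11598077  0.01      ] [ 0.689654   -0.20494164  0.02      ]
```

Emit:
{"api": "apply_moves", "payload": {
  "moves": [
    [[-0.001,0.04,0.004],0],
    [[-0.001,0.04,0.004],0],
    [[-0.001,0.04,0.004],0],
    [[-0.001,0.04,0.004],0],
    [[-0.001,0.04,0.004],0]
  ]
}}

```text
time_s: 2.9
tcp_pos: [0.3453, -0.0716, 0.203]
ee_rot: [[-0.941, 0.337, 0.002], [0.337, 0.941, 0.0], [-0.002, 0.001, -1.0]]
wrist_force: [1.7, -0.0, -0.4]
gripper_width: 0.69
gripper_force: 0.0
```

Emit:
{"api": "apply_moves", "payload": {
  "moves": [
    [[-0.001,0.04,0.004],0],
    [[-0.001,0.04,0.004],0],
    [[-0.001,0.04,0.004],0],
    [[-0.001,0.04,0.004],0],
    [[-0.001,0.04,0.004],0]
  ]
}}

```text
time_s: 3.32
tcp_pos: [0.4176, 0.1153, 0.1828]
ee_rot: [[-0.942, 0.337, 0.001], [0.337, 0.942, 0.001], [-0.001, 0.001, -1.0]]
wrist_force: [-0.4, -0.2, 0.0]
gripper_width: 0.686
gripper_force: 0.0
```

Emit:
{"api": "apply_moves", "payload": {
  "moves": [
    [[-0.002,0.04,0.005],0],
    [[-0.002,0.04,0.005],0],
    [[-0.002,0.03,0.005],0],
    [[-0.002,0.02,0.006],0],
    [[0,0,0],0]
  ]
}}

```text
time_s: 3.73
tcp_pos: [0.4701, 0.236, 0.1601]
ee_rot: [[-0.942, 0.335, -0.0], [0.335, 0.942, -0.0], [-0.0, -0.0, -1.0]]
wrist_force: [-0.4, -0.9, 0.9]
gripper_width: 0.691
gripper_force: 0.0
```

```bash
python3 -c "
from h import *
to(.492,.2935,.026)"
```

```text
tcp [0.4701 0.236  0.1601] yaw_y 70.4 J [  44.3   15.7  -18.6    0.   -55.7 -153.9] t 3.73 F [-0.4 -0.9  0.9] w 60.1 gf 0.0
tool shift [-0.0013  0.0616  0.1341] rows 3.689149321858471
```

Emit:
{"api": "apply_moves", "payload": {
  "moves": [
    [[-0.001,0.031,0.01],0],
    [[0,0.031,0.01],0],
    [[0,0,0.02],0],
    [[0,0,0.02],0],
    [[0,0,0.02],0]
  ]
}}

```text
time_s: 4.15
tcp_pos: [0.4906, 0.2908, 0.0809]
ee_rot: [[-0.941, 0.337, 0.0], [0.337, 0.941, 0.0], [-0.0, 0.0, -1.0]]
wrist_force: [0.8, 0.3, -1.2]
gripper_width: 0.687
gripper_force: 0.0
```

```bash
python3 -c "
from h import *
to(.492,.2935,.026)
c=imaging.capture('side');cv2.imwrite('pics/s1.png',cv2.resize(c['frame'][150:310,200:400],None,fx=4,fy=3.7))"
```

```text
tcp [0.4906 0.2908 0.0809] yaw_y 70.3 J [  46.9   24.8  -17.8   -0.   -47.3 -156.6] t 4.15 F [ 0.8  0.3 -1.2] w 59.7 gf 0.0
tool shift [-0.0004  0.003   0.0549] rows 1.375631472498991
```

View pics/s1.png

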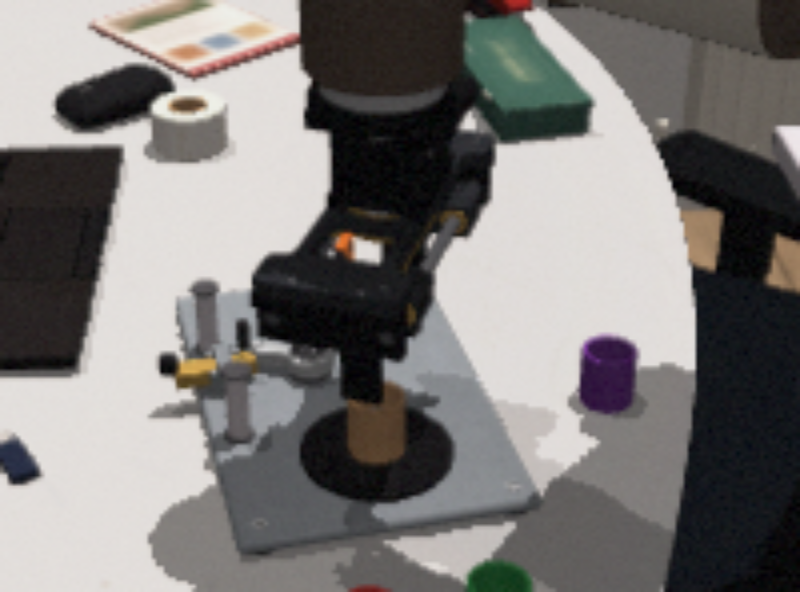

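The near finger is above the core's rim, at (362,380) against the core at (377,420). The small leftward offset fits the 70° finger line. I'll descend and grip.

Emit:
{"api": "apply_moves", "payload": {
  "moves": [
    [[0,0.003,0.018],0],
    [[0,0,0.018],0],
    [[0,0,0.018],0],
    [[0,0,0],0],
    [[0,0,0],0]
  ]
}}

```text
time_s: 4.62
tcp_pos: [0.4915, 0.293, 0.0277]
ee_rot: [[-0.941, 0.338, -0.001], [0.338, 0.941, -0.001], [0.0, -0.001, -1.0]]
wrist_force: [0.8, -0.5, 0.7]
gripper_width: 0.689
gripper_force: 0.0
```

Emit:
{"api": "apply_moves", "payload": {
  "moves": [
    [[0,0,0],0],
    [[0,0,0],0],
    [[0,0,0],0],
    [[0,0,0],0],
    [[0,0,0],0]
  ],
  "hand": 0.02
}}

```text
time_s: 5.03
tcp_pos: [0.4919, 0.2939, 0.0283]
ee_rot: [[-0.941, 0.338, 0.001], [0.338, 0.941, 0.001], [-0.001, 0.001, -1.0]]
wrist_force: [0.2, 0.0, -0.0]
gripper_width: 0.393
gripper_force: 0.0
```

Emit:
{"api": "apply_moves", "payload": {
  "moves": [
    [[0,0,-0.02],0],
    [[0,0,-0.03],0],
    [[0,0,-0.03],0],
    [[0,0,-0.03],0],
    [[0,0,0],0]
  ]
}}

```text
time_s: 5.45
tcp_pos: [0.4949, 0.2961, 0.1446]
ee_rot: [[-0.942, 0.336, 0.01], [0.336, 0.942, 0.008], [-0.007, 0.011, -1.0]]
wrist_force: [0.2, 0.1, 0.7]
gripper_width: 0.374
gripper_force: 30.0
```

```bash
python3 -c "
from h import *
to(.55,-.265,.13)
np.set_printoptions(precision=4,suppress=True)
c=imaging.capture('side');cv2.imwrite('pics/s2.png',cv2.resize(c['frame'][150:310,200:400],None,fx=4,fy=3.7))
for k,z in (('hub',.02),('push_tab',.06),('pivot',.04)):
  for d in models.place_of(c,k)[:2]:
    uv=np.array(d['at'])*[560,420];print(k,d['confidence'],uv,at_z(c,uv,z))
f=c['frame'].astype(int);m=(f.max(2)<45)
import numpy as np
p=proj(c,(.495,.295,.02));print(p)
"
```

```text
tcp [0.4949 0.2961 0.1446] yaw_y 70.4 J [  47.1   20.9  -13.4    0.2  -55.  -156.8] t 5.45 F [0.2 0.1 0.7] w 32.6 gf 30.0
tool shift [-0.2405 -0.5101  0.0107] rows 14.10039389882659
hub 0.87 [292.488 269.808] [0.4948 0.2931 0.02  ]
push_tab 0.85 [284.872 212.982] [0.5077 0.1119 0.06  ]
pivot 0.8 [275.688 243.81 ] [0.5323 0.2195 0.04  ]
[292.4391 270.3496]
```

View pics/s2.png

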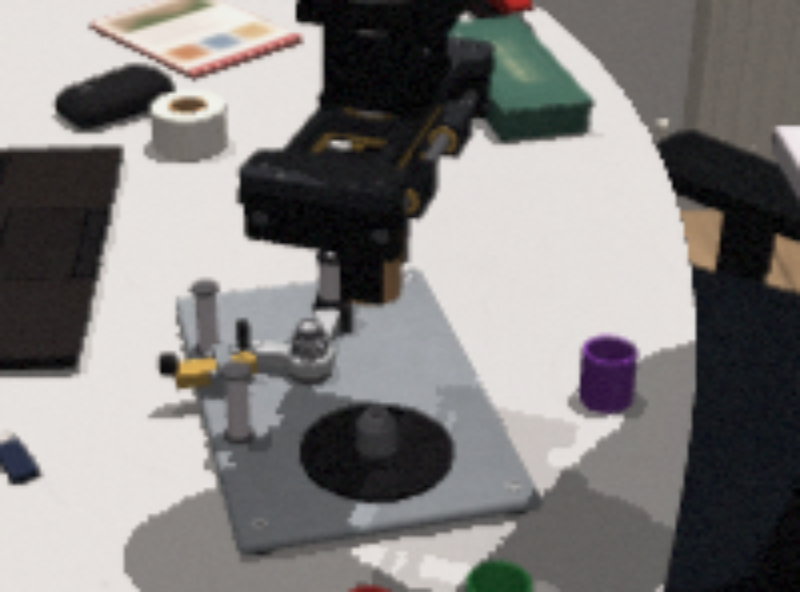

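The core is in the fingers and the hub is bare at (376,432), uncovered. I'll carry the core to the free desk.

Emit:
{"api": "apply_moves", "payload": {
  "moves": [
    [[-0.017,-0.036,0],0],
    [[-0.017,-0.036,0],0],
    [[-0.017,-0.036,0],0],
    [[-0.017,-0.036,0],0],
    [[-0.017,-0.036,0],0]
  ]
}}

```text
time_s: 6.07
tcp_pos: [0.5097, 0.0934, 0.136]
ee_rot: [[-0.941, 0.337, -0.003], [0.337, 0.941, -0.001], [0.002, -0.002, -1.0]]
wrist_force: [1.0, -0.0, -0.6]
gripper_width: 0.372
gripper_force: 30.0
```

Emit:
{"api": "apply_moves", "payload": {
  "moves": [
    [[-0.017,-0.036,0],0],
    [[-0.017,-0.036,0],0],
    [[-0.017,-0.036,0],0],
    [[-0.017,-0.036,0],0],
    [[-0.017,-0.036,0],0]
  ]
}}

```text
time_s: 6.48
tcp_pos: [0.5289, -0.1046, 0.136]
ee_rot: [[-0.941, 0.338, -0.003], [0.338, 0.941, -0.0], [0.003, -0.001, -1.0]]
wrist_force: [1.2, -0.5, -0.0]
gripper_width: 0.374
gripper_force: 30.0
```

Emit:
{"api": "apply_moves", "payload": {
  "moves": [
    [[-0.017,-0.036,0],0],
    [[-0.017,-0.036,0],0],
    [[-0.017,-0.036,0],0],
    [[-0.015,-0.03,0],0],
    [[0,0,0],0]
  ]
}}

```text
time_s: 6.9
tcp_pos: [0.5449, -0.2599, 0.1352]
ee_rot: [[-0.939, 0.343, -0.003], [0.343, 0.939, -0.001], [0.003, -0.002, -1.0]]
wrist_force: [1.5, 0.3, -0.1]
gripper_width: 0.378
gripper_force: 30.0
```

```bash
python3 -c "
from h import *
to(.55,-.265,.009)
np.set_printoptions(precision=4,suppress=True)
t=np.linspace(0,2*np.pi,60)
for n in('side','top'):
  c=imaging.capture(n);f=c['frame']
  p=proj(c,(.4945,.2935,.02));u,v=p.astype(int);m=np.zeros((420,560),np.uint8);m[v-22:v+22,u-28:u+28]=(f[v-22:v+22,u-28:u+28].max(2)<60)
  k,l,st,ce=cv2.connectedComponentsWithStats(m);i=1+st[1:,4].argmax()
  cn=max(cv2.findContours((l==i).astype(np.uint8),0,1)[0],key=len);hu=cv2.convexHull(cn).astype(float)[:,0]
  e=cv2.fitEllipse(cv2.convexHull(cn)) 
  g=[at_z(c,q,.02)[:2] for q in hu]
  fit=least_squares(lambda q:[np.hypot(*(a-q[:2]))-q[2] for a in g],[.495,.293,.044]);print(n,p,st[i],e,'circle',fit.x)
  for k,z in (('hub',.02),('push_tab',.06),('pivot',.04)):
   for d in models.place_of(c,k)[:1]:
    uv=np.array(d['at'])*[560,420];print(k,d['confidence'],uv,at_z(c,uv,z))
  hsv=cv2.cvtColor(f,cv2.COLOR_BGR2HSV);p=proj(c,(.505,.112,.05));u,v=p.astype(int)
  mm=np.zeros((420,560),bool);mm[v-14:v+14,u-14:u+14]=cv2.inRange(hsv,(4,140,90),(18,255,255))[v-14:v+14,u-14:u+14]>0
  ys,xs=np.nonzero(mm);print('orange',len(xs),xs.min(),xs.max(),ys.min(),ys.max(),at_z(c,(xs.mean(),ys.mean()),.06), at_z(c,(xs.mean(),ys.mean()),.045))
"
```

```text
tcp [ 0.5449 -0.2599  0.1352] yaw_y 69.9 J [ -10.1   24.3   -9.5    0.1  -56.5 -100. ] t 6.9 F [ 1.5  0.3 -0.1] w 32.9 gf 30.0
tool shift [-0.0069 -0.0028  0.1262] rows 3.1610399660219786
side [292.6344 269.9146] [275 260  38  26 731] ((293.5687255859375, 272.244384765625), (25.876298904418945, 38.23854064941406), 90.32376861572266) circle [0.4927 0.2998 0.0438]
hub 0.76 [293.776 267.204] [0.4915 0.284  0.02  ]
push_tab 0.81 [285.992 217.098] [0.5053 0.1322 0.06  ]
pivot 0.64 [275.52  244.692] [0.5328 0.2231 0.04  ]
orange 27 284 287 212 223 [0.5053 0.129  0.06  ] [0.5049 0.1052 0.045 ]
top [220.9667 213.3068] [210 202  23  24 404] ((221.3136444091797, 213.91299438476562), (22.872621536254883, 23.93280601501465), 1.2596594095230103) circle [0.4926 0.2921 0.0419]
hub 0.58 [220.024 212.688] [0.4967 0.2969 0.02  ]
push_tab 0.49 [268.912 208.614] [0.508  0.1207 0.06  ]
pivot 0.69 [240.912 200.214] [0.5395 0.2208 0.04  ]
orange 24 267 274 207 211 [0.5058 0.1153 0.06  ] [0.5073 0.1159 0.045 ]
```

Emit:
{"api": "apply_moves", "payload": {
  "moves": [
    [[-0.005,-0.003,0.04],0],
    [[0,0,0.04],0],
    [[0,0,0.03],0],
    [[0,0,0.01],0],
    [[0,0,0.004],0]
  ]
}}

```text
time_s: 7.72
tcp_pos: [0.5481, -0.2584, 0.0116]
ee_rot: [[-0.942, 0.337, -0.004], [0.337, 0.942, 0.001], [0.004, -0.001, -1.0]]
wrist_force: [0.1, -0.6, 0.8]
gripper_width: 0.373
gripper_force: 30.0
```

```bash
python3 -c "
from h import *
to(.55,-.265,.008)"
```

```text
tcp [ 0.5481 -0.2584  0.0116] yaw_y 70.3 J [-10.   32.9 -15.7   0.  -41.6 -99.7] t 7.72 F [ 0.1 -0.6  0.8] w 32.4 gf 30.0
tool shift [-0.004  -0.0055  0.0036] rows 0.19304077735691225
```

Emit:
{"api": "apply_moves", "payload": {
  "moves": [
    [[0,0,0.002],0],
    [[0,0,0.001],0],
    [[0,0,0.001],0],
    [[0,0,0],0],
    [[0,0,0],0]
  ]
}}

```text
time_s: 8.13
tcp_pos: [0.5501, -0.2595, 0.011]
ee_rot: [[-0.941, 0.338, 0.003], [0.338, 0.941, -0.001], [-0.003, 0.0, -1.0]]
wrist_force: [0.4, 0.8, -1.1]
gripper_width: 0.373
gripper_force: 30.0
```

Emit:
{"api": "apply_moves", "payload": {
  "moves": [
    [[0,0,0],0],
    [[0,0,0],0],
    [[0,0,0],0],
    [[0,0,0],0],
    [[0,0,0],0]
  ],
  "hand": 0.06
}}

```text
time_s: 8.55
tcp_pos: [0.5493, -0.2594, 0.0096]
ee_rot: [[-0.941, 0.338, 0.0], [0.338, 0.941, -0.0], [-0.0, -0.0, -1.0]]
wrist_force: [-0.6, 0.7, -0.1]
gripper_width: 0.644
gripper_force: 0.0
```

Emit:
{"api": "apply_moves", "payload": {
  "moves": [
    [[0,0,-0.01],0],
    [[0,0,-0.02],0],
    [[0,0,-0.03],0],
    [[0,0,-0.03],0],
    [[0,0,-0.03],0]
  ]
}}

```text
time_s: 8.97
tcp_pos: [0.5491, -0.2594, 0.1315]
ee_rot: [[-0.941, 0.337, -0.0], [0.337, 0.941, -0.0], [0.0, -0.0, -1.0]]
wrist_force: [0.4, 0.1, -0.1]
gripper_width: 0.687
gripper_force: 0.0
```

```bash
python3 -c "
from h import *
np.set_printoptions(precision=4,suppress=True)
to(.6246,-.1425,.015)
cs={n:imaging.capture(n) for n in('side','top')}
for k,names,g,z0,h,rad in [('core',['empty_core'],(.55,-.26),.0,.04,.0165),('white',['label_roll','spare_roll'],(.622,-.136),0,.04,.03)]:
  for n,c in cs.items():
    b=mask_near(c,names[0],g,.02);print(k,n,b,fitcyl([(c,b[1])],z0,h,rad,g)[0] if b is not None else '')
"
```

```text
tcp [ 0.5491 -0.2594  0.1315] yaw_y 70.3 J [-10.   24.7  -9.3   0.  -56.  -99.7] t 8.97 F [ 0.4  0.1 -0.1] w 59.8 gf 0.0
tool shift [-0.0317  0.1355  0.1165] rows 4.5371662130998445
core side (np.float64(0.2442100572013509), array([270.7778, 166.7   ]), np.int64(90), 0.67) [ 0.5492 -0.2603]
core top (np.float64(149.8512225593676), array([236.96, 254.16]), np.int64(25), 0.46) [0.3499 0.2335]
white side (np.float64(0.8858810049739224), array([247.    , 183.0833]), np.int64(324), 0.88) [ 0.6243 -0.1409]
white top (np.float64(89.49201716198387), array([255.6636, 205.2804]), np.int64(214), 0.64) [0.5235 0.1695]
```

The core stands upright at (0.549, -0.260). Next is the white roll.

Emit:
{"api": "apply_moves", "payload": {
  "moves": [
    [[-0.008,0.034,0],0],
    [[-0.008,0.034,0],0],
    [[-0.008,0.034,0],0],
    [[-0.008,0.034,0],0],
    [[0,0,0.02],0]
  ],
  "hand": 0.076
}}

```text
time_s: 9.68
tcp_pos: [0.6308, -0.138, 0.1117]
ee_rot: [[-0.943, 0.332, 0.008], [0.332, 0.943, -0.001], [-0.008, 0.002, -1.0]]
wrist_force: [0.4, -0.7, 1.2]
gripper_width: 0.863
gripper_force: 0.0
```

Emit:
{"api": "apply_moves", "payload": {
  "moves": [
    [[0,0,0.02],0],
    [[0,0,0.02],0],
    [[0,0,0],0],
    [[0,0,0],0]
  ]
}}

```text
time_s: 10.02
tcp_pos: [0.6239, -0.1422, 0.0674]
ee_rot: [[-0.941, 0.337, -0.005], [0.337, 0.941, -0.0], [0.005, -0.002, -1.0]]
wrist_force: [1.0, -1.1, -0.5]
gripper_width: 0.873
gripper_force: 0.0
```

```bash
python3 -c "
from h import *
to(.6245,-.1415,.011)
c=imaging.capture('side');cv2.imwrite('pics/s3.png',cv2.resize(c['frame'][110:230,180:340],None,fx=5,fy=5))"
```

```text
tcp [ 0.6239 -0.1422  0.0674] yaw_y 70.3 J [   1.6   31.6   -7.9    0.   -50.8 -111.4] t 10.02 F [ 1.  -1.1 -0.5] w 76.0 gf 0.0
tool shift [-0.0006  0.0009  0.0564] rows 1.4099227911284926
```

View pics/s3.png

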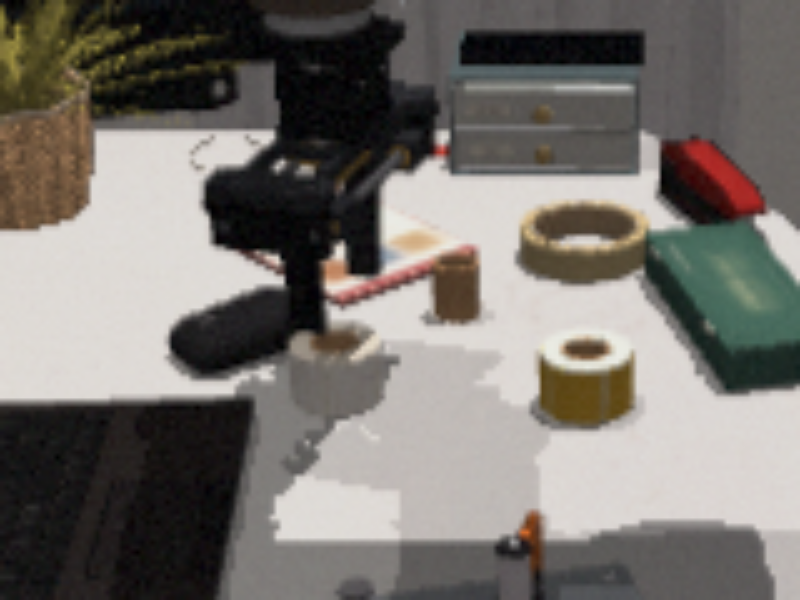

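The core stands upright at (456,287). The open fingers straddle the white roll at (337,370), and the mouse and laptop are clear. I'll descend and grip.

Emit:
{"api": "apply_moves", "payload": {
  "moves": [
    [[0,0.001,0.018],0],
    [[0,0,0.02],0],
    [[0,0,0.018],0],
    [[0,0,0],0],
    [[0,0,0],0]
  ]
}}

```text
time_s: 10.48
tcp_pos: [0.6259, -0.1416, 0.0141]
ee_rot: [[-0.941, 0.338, -0.0], [0.338, 0.941, -0.0], [-0.0, -0.0, -1.0]]
wrist_force: [1.0, -0.3, 0.6]
gripper_width: 0.875
gripper_force: 0.0
```

Emit:
{"api": "apply_moves", "payload": {
  "moves": [
    [[0,0,0],0],
    [[0,0,0],0],
    [[0,0,0],0],
    [[0,0,0],0],
    [[0,0,0],0]
  ],
  "hand": 0.045
}}

```text
time_s: 10.9
tcp_pos: [0.6266, -0.1412, 0.0151]
ee_rot: [[-0.941, 0.337, 0.002], [0.337, 0.941, -0.0], [-0.002, 0.001, -1.0]]
wrist_force: [-0.1, 0.4, 4.7]
gripper_width: 0.688
gripper_force: 30.0
```

Emit:
{"api": "apply_moves", "payload": {
  "moves": [
    [[0,0,-0.02],0],
    [[0,0,-0.03],0],
    [[0,0,-0.03],0],
    [[0,0,-0.03],0],
    [[0,0,0],0]
  ]
}}

```text
time_s: 11.32
tcp_pos: [0.6296, -0.1418, 0.1309]
ee_rot: [[-0.942, 0.336, 0.013], [0.336, 0.942, -0.002], [-0.013, 0.003, -1.0]]
wrist_force: [0.9, -0.7, 0.1]
gripper_width: 0.684
gripper_force: 30.0
```

```bash
python3 -c "
from h import *
to(.4935,.294,.12)"
```

```text
tcp [ 0.6296 -0.1418  0.1309] yaw_y 70.3 J [   1.7   27.8   -4.2    0.2  -57.3 -111.4] t 11.32 F [ 0.9 -0.7  0.1] w 59.5 gf 30.0
tool shift [0.2749 0.3646 0.0084] rows 11.416659398107143
```

Emit:
{"api": "apply_moves", "payload": {
  "moves": [
    [[0.023,0.03,0],0],
    [[0.023,0.03,0],0],
    [[0.023,0.03,0],0],
    [[0.023,0.03,0],0],
    [[0.023,0.03,0],0]
  ]
}}

```text
time_s: 11.73
tcp_pos: [0.567, 0.0401, 0.1233]
ee_rot: [[-0.941, 0.338, -0.0], [0.338, 0.941, 0.0], [0.0, -0.0, -1.0]]
wrist_force: [0.9, -0.0, -0.3]
gripper_width: 0.684
gripper_force: 30.0
```

Emit:
{"api": "apply_moves", "payload": {
  "moves": [
    [[0.023,0.03,0],0],
    [[0.023,0.03,0],0],
    [[0.023,0.03,0],0],
    [[0.023,0.03,0],0],
    [[0.023,0.03,0],0]
  ]
}}

```text
time_s: 12.15
tcp_pos: [0.5093, 0.2203, 0.1235]
ee_rot: [[-0.941, 0.338, -0.0], [0.338, 0.941, 0.0], [0.0, -0.0, -1.0]]
wrist_force: [0.4, 0.9, -0.8]
gripper_width: 0.689
gripper_force: 30.0
```

Emit:
{"api": "apply_moves", "payload": {
  "moves": [
    [[0.022,0.03,0.004],0],
    [[0.022,0.03,0.004],0],
    [[0,0,0],0],
    [[0,0,0],0],
    [[0,0,0],0]
  ]
}}

```text
time_s: 12.57
tcp_pos: [0.4889, 0.2899, 0.1152]
ee_rot: [[-0.941, 0.337, -0.001], [0.337, 0.941, -0.001], [0.001, -0.001, -1.0]]
wrist_force: [0.0, -0.7, -1.1]
gripper_width: 0.687
gripper_force: 30.0
```

```bash
python3 -c "
from h import *
np.set_printoptions(precision=4,suppress=True)
to(.4935,.294,.034)
p=r.sense()['tcp_pos']
for n in('side','top'):
  c=imaging.capture(n)
  b=mask_near(c,'label_roll',p[:2],p[2]+.006);print(n,b,cv2.contourArea(hull(c,p[0],p[1],p[2]-.014,.04,.03)),fitcyl([(c,b[1])],p[2]-.014,.04,.03,p[:2])[0] if b is not None else '')
  cv2.imwrite('pics/%s4.png'%n,cv2.resize(c['frame'][170:310,210:380],None,fx=4.2,fy=4.2)) if n=='side' else 0
"
```

```text
tcp [0.4889 0.2899 0.1152] yaw_y 70.3 J [  47.    22.3  -15.9   -0.   -51.8 -156.7] t 12.57 F [ 0.  -0.7 -1.1] w 59.8 gf 30.0
tool shift [-0.003   0.0055  0.0812] rows 2.0363022724088653
side (np.float64(8.048924626511143), array([301.3776, 236.958 ]), np.int64(286), 0.67) 776.1929627731442 [0.4763 0.3081]
top None 288.971950007719
```

View pics/side4.png

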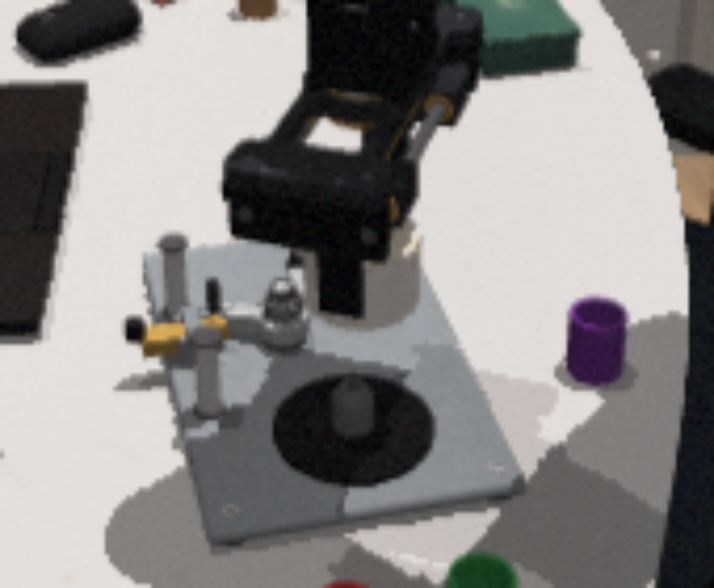

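```bash
python3 -c "
from h import *
np.set_printoptions(precision=4,suppress=True)
c=imaging.capture('side')
# hub model silhouettes
for q in [(.4935,.294),(.4915,.294),(.4935,.297)]:
  H=hull(c,*q,.039-.019,.019,.0115)[:,0];T=hull(c,*q,.014,.006,.044)[:,0]
  t=proj(c,(*q,.046));print(q,'hub mid',((H[:,0].min()+H[:,0].max())/2-210)*4.2,'top',(t-[210,170])*4.2,'tt cols',(T[:,0].min()-210)*4.2,(T[:,0].max()-210)*4.2,'rows',(T[:,1].min()-170)*4.2,(T[:,1].max()-170)*4.2)
for q in [(.4889,.2899),(.4869,.2899),(.4889,.2929)]:
  H=hull(c,*q,.101,.04,.03)[:,0];print(q,'roll cols',(H[:,0].min()-210)*4.2,(H[:,0].max()-210)*4.2,'bottom',(H[:,1].max()-170)*4.2)
g=cv2.cvtColor(c['frame'],cv2.COLOR_BGR2GRAY).astype(int)
for v in (235,238,241): print(v,g[v,278:316])
for v in (266,269): print(v,g[v,284:304])
"
```

```text
(0.4935, 0.294) hub mid 348.8576 top [348.8081 382.0433] tt cols 267.43686 430.61752 rows 369.3908 484.26404
(0.4915, 0.294) hub mid 352.60068 top [352.5645 381.9544] tt cols 271.14404 434.32507 rows 369.30698 484.17032
(0.4935, 0.297) hub mid 349.07834 top [349.0294 385.6022] tt cols 267.4206 431.07214 rows 372.72192 488.2206
(0.4889, 0.2899) roll cols 297.77496 416.3537 bottom 327.5755
(0.4869, 0.2899) roll cols 301.72552 420.30466 bottom 327.48285
(0.4889, 0.2929) roll cols 297.85083 416.79434 bottom 331.17532
235 [143 179 204 196  97  98  99  51  11   4  14   8  13  11   7  13  13  23
  84 111 111 110 110 112 108 107 110 107 112 110 108 125 160 193 223 223
 221 221]
238 [162  84 118 194  96 100  96  51  10  17   9   4  13   6   9   5  12  30
  85 110 109 113 110 112 110 109 108 109 113 114 111 131 160 159 161 223
 223 222]
241 [ 53  73  72  67  95 102 100  52  13  14   5   4  14   3   6   9  10  25
  83 111 112 110 111 109 110 110 108 111 112 112 115 146 159 160 160 161
 195 223]
266 [19  7  6 15 17 36 46 53 54 57 58 59 54 52 42 18 15 14 14 23]
269 [11 15 16 20 20 35 46 48 46 44 51 49 48 48 46 16 12 17 25 22]
```

Emit:
{"api": "apply_moves", "payload": {
  "moves": [
    [[-0.002,0.005,0.015],0],
    [[0,0,0.015],0],
    [[0,0,0.015],0],
    [[0,0,0],0],
    [[0,0,0],0]
  ]
}}

```text
time_s: 13.23
tcp_pos: [0.4929, 0.2933, 0.0702]
ee_rot: [[-0.941, 0.339, -0.001], [0.339, 0.941, -0.001], [0.001, -0.002, -1.0]]
wrist_force: [0.2, 0.4, -1.7]
gripper_width: 0.685
gripper_force: 30.0
```

```bash
python3 -c "
from h import *
np.set_printoptions(precision=4,suppress=True)
to(.4929,.2938,.0345)
c=imaging.capture('side')
p=r.sense()['tcp_pos'];to(.4929,.2938,.0345)
g=cv2.cvtColor(c['frame'],cv2.COLOR_BGR2GRAY).astype(int)
H=hull(c,*p[:2],p[2]-.0145,.04,.03)[:,0];print(H[:,0].min(),H[:,0].max(),H[:,1].max())
for v in (249,252,255): print(v,g[v,274:316])
print(g[250:280,298])
"
```

```text
tcp [0.4929 0.2933 0.0702] yaw_y 70.2 J [  46.9   25.9  -17.9    0.   -46.3 -156.7] t 13.23 F [ 0.2  0.4 -1.7] w 59.6 gf 30.0
tool shift [0.0002 0.0006 0.0357] rows 0.891515769324943
tcp [0.4935 0.2939 0.0711] yaw_y 70.2 J [  46.9   25.9  -17.8    0.   -46.3 -156.7] t 13.28 F [-0.1  0.7 -1.8] w 59.7 gf 30.0
tool shift [ 0.0005 -0.0003  0.0366] rows 0.9144986242467951
279.18295 306.81567 265.8081
249 [ 74  70  66  54  57  37  21  24   0  11  13  20  18   7  10   6   8  11
  10  15  14  12  16   9   1   7  49 110 123 183 169 144 110 116 161 159
 160 159 157 158 156 158]
252 [ 42  46  53  54  53  47  62  94 100  97   6  11   9   5   9  11   3  14
   1   7  34  49  32   9  22  59 106 109 105 110 108 110 107 111 136 136
 137 143 144 141 140 143]
255 [145 141  88  85  84  85  83  99 101  95  32  14   4   9  12   1  15   9
  10   6  50 107 107 109 110 110 110 108 108 106 107 110 107 111 136 137
 136 139 135 138 136 135]
[  8   9  22 100 110 110 114 109 111 109 109 108 108 109 108 106  58  36
  40  40  40  45  19  13   3  16  15  12  18  22]
```

Emit:
{"api": "apply_moves", "payload": {
  "moves": [
    [[0,0,0.006],0],
    [[0,0,0.006],0],
    [[0,0,0.006],0],
    [[0,0,0],0]
  ]
}}

```text
time_s: 13.62
tcp_pos: [0.4922, 0.2935, 0.0513]
ee_rot: [[-0.941, 0.338, -0.002], [0.338, 0.941, -0.001], [0.001, -0.002, -1.0]]
wrist_force: [1.2, -0.9, -1.4]
gripper_width: 0.688
gripper_force: 30.0
```

Emit:
{"api": "apply_moves", "payload": {
  "moves": [
    [[0,0,0.005],0],
    [[0,0,0.005],0],
    [[0,0,0.004],0],
    [[0,0,0],0],
    [[0,0,0],0]
  ]
}}

```text
time_s: 14.03
tcp_pos: [0.4928, 0.2941, 0.0382]
ee_rot: [[-0.941, 0.338, -0.0], [0.338, 0.941, -0.001], [0.0, -0.001, -1.0]]
wrist_force: [0.3, -0.1, -1.2]
gripper_width: 0.69
gripper_force: 30.0
```

```bash
python3 -c "
from h import *
to(.4929,.2938,.0345)"
```

```text
tcp [0.4928 0.2941 0.0382] yaw_y 70.3 J [  47.    28.4  -19.5    0.   -42.2 -156.7] t 14.03 F [ 0.3 -0.1 -1.2] w 60.0 gf 30.0
tool shift [-0.0002 -0.0002  0.0037] rows 0.09325958692152196
```

The roll slid over the hub with no side force. I'll ease down the last few mm and release.

Emit:
{"api": "apply_moves", "payload": {
  "moves": [
    [[0,0,0.002],0],
    [[0,0,0.001],0],
    [[0,0,0],0],
    [[0,0,0],0]
  ]
}}

```text
time_s: 14.37
tcp_pos: [0.4929, 0.2943, 0.0356]
ee_rot: [[-0.941, 0.338, 0.0], [0.338, 0.941, 0.0], [-0.0, 0.0, -1.0]]
wrist_force: [0.0, -0.3, -0.8]
gripper_width: 0.688
gripper_force: 30.0
```

Emit:
{"api": "apply_moves", "payload": {
  "moves": [
    [[0,0,0],0],
    [[0,0,0],0],
    [[0,0,0],0],
    [[0,0,0],0]
  ],
  "hand": 0.08
}}

```text
time_s: 14.7
tcp_pos: [0.493, 0.2943, 0.0358]
ee_rot: [[-0.941, 0.338, 0.0], [0.338, 0.941, 0.0], [-0.0, 0.0, -1.0]]
wrist_force: [-0.1, -0.5, 0.0]
gripper_width: 0.879
gripper_force: 0.0
```

Emit:
{"api": "apply_moves", "payload": {
  "moves": [
    [[0,0,-0.02],0],
    [[0,0,-0.03],0],
    [[0,0,-0.04],0],
    [[0,0,-0.03],0],
    [[0,0,0],0]
  ]
}}

```text
time_s: 15.12
tcp_pos: [0.4964, 0.2969, 0.1632]
ee_rot: [[-0.942, 0.336, 0.012], [0.336, 0.942, 0.009], [-0.008, 0.012, -1.0]]
wrist_force: [1.2, 0.4, 0.7]
gripper_width: 0.919
gripper_force: 0.0
```

```bash
python3 -c "
from h import *
np.set_printoptions(precision=4,suppress=True)
to(.505,.112,.16)
for n in('side','top'):
  c=imaging.capture(n)
  b=mask_near(c,'label_roll',(.493,.294),.04);print(n,b,cv2.contourArea(hull(c,.493,.294,.02,.04,.03)),fitcyl([(c,b[1])],.02,.04,.03,(.493,.294)) if b is not None else '')
  for k,z in (('push_tab',.06),('pivot',.04)):
   for d in models.place_of(c,k)[:1]:
    uv=np.array(d['at'])*[560,420];print(k,d['confidence'],uv,at_z(c,uv,z))
  if n=='side':cv2.imwrite('pics/s5.png',cv2.resize(c['frame'][190:310,230:340],None,fx=5,fy=5))
"
```

```text
tcp [0.4964 0.2969 0.1632] yaw_y 70.4 J [  47.    19.9  -11.9    0.2  -57.4 -156.7] t 15.12 F [1.2 0.4 0.7] w 79.9 gf 0.0
tool shift [-0.0702 -0.1712  0.0017] rows 4.627325883942558
side (np.float64(1.0195731360679268), array([294.2636, 263.3467]), np.int64(698), 0.59) 733.6418565765489 (array([0.4908, 0.2944]), array([0., 0.]))
pivot 0.79 [275.016 242.382] [0.534  0.2136 0.04  ]
top None 258.82693904079497 
push_tab 0.72 [359.408 160.398] [ 0.6797 -0.1961  0.06  ]
pivot 0.66 [241.584 200.298] [0.5392 0.2185 0.04  ]
```

View pics/s5.png

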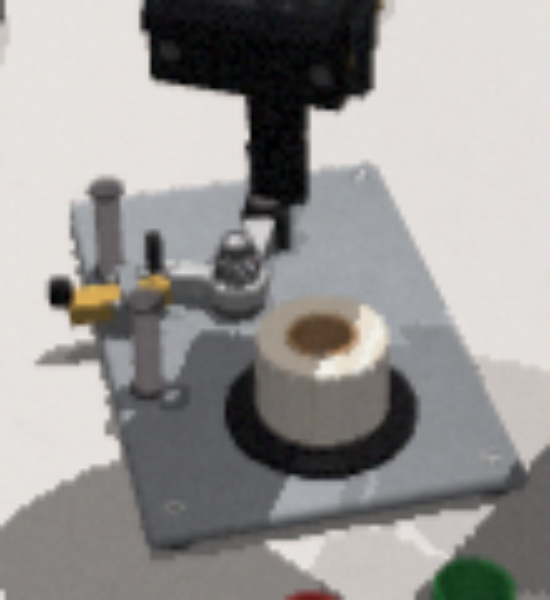

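The white roll lies flat on the turntable over the hub (crop 320,375), released. Next I'll locate the tab accurately using the first, unobstructed pictures.

```bash
python3 -c "
from h import *
np.set_printoptions(precision=4,suppress=True)
for n in('side','top'):
  c=imaging.capture(n);f=cv2.imread('pics/%s0.png'%n)
  hsv=cv2.cvtColor(f,cv2.COLOR_BGR2HSV);p=proj(c,(.505,.114,.05));u,v=p.astype(int)
  mm=np.zeros((420,560),bool);mm[v-16:v+16,u-16:u+16]=cv2.inRange(hsv,(3,110,60),(20,255,255))[v-16:v+16,u-16:u+16]>0
  ys,xs=np.nonzero(mm);print(n,'orange',len(xs),xs.min(),xs.max(),ys.min(),ys.max(),xs.mean(),ys.mean())
  for i in sorted(set(ys)): print(i,xs[ys==i].min(),xs[ys==i].max(),end='; ')
  print()
  for ang in(-98,-104,-110):
   for t in [(.505,.114),(.508,.110)]:
    d=np.array([np.cos(np.radians(ang)),np.sin(np.radians(ang))]);w=np.array([-d[1],d[0]])
    P=np.array([proj(c,(*(np.array(t)+a*.015*d+b*.004*w),z)) for a in(-1,1) for b in(-1,1) for z in(.02,.06)])
    T=np.array([proj(c,(*(np.array(t)+a*.015*d),.06)) for a in(-1,1)])
    pv=np.array(t)-.096*d
    print(ang,t,'box',P.min(0),P.max(0),'top ends',T.ravel(),'pivot',pv,proj(c,(*pv,.05)))
"
```

```text
side orange 31 284 287 212 223 286.0 217.1290322580645
212 286 286; 213 285 287; 214 285 287; 215 284 287; 216 284 287; 217 284 287; 218 286 287; 219 286 287; 220 286 287; 221 286 287; 222 286 287; 223 286 287; 
-98 (0.505, 0.114) box [283.7102 210.3213] [288.2235 229.4193] top ends [285.2516 216.427  286.5825 210.3975] pivot [0.5184 0.2091] [281.3731 237.7453]
-98 (0.508, 0.11) box [282.521  209.5624] [287.0693 228.593 ] top ends [284.0568 215.6285 285.4125 209.638 ] pivot [0.5214 0.2051] [280.1121 236.8176]
-104 (0.505, 0.114) box [283.1384 210.2858] [288.7747 229.4572] top ends [284.651  216.3784 287.169  210.4434] pivot [0.5282 0.2071] [277.283 237.38 ]
-104 (0.508, 0.11) box [281.9518 209.5271] [287.618  228.6307] top ends [283.4585 215.5803 285.9968 209.6837] pivot [0.5312 0.2031] [276.0385 236.4551]
-110 (0.505, 0.114) box [282.5982 210.2836] [289.2976 229.4588] top ends [284.0649 216.2966 287.7423 210.5212] pivot [0.5378 0.2042] [273.3127 236.7703]
-110 (0.508, 0.11) box [281.4142 209.5249] [288.1385 228.6323] top ends [282.8748 215.499  286.5679 209.7609] pivot [0.5408 0.200
[... 369 characters left out ...]
] top ends [267.7382 208.0233 276.2607 209.2527] pivot [0.5214 0.2051] [245.0378 205.0229]
-104 (0.505, 0.114) box [266.3846 207.328 ] [275.5512 212.709 ] top ends [266.6723 208.4356 275.0167 210.5467] pivot [0.5282 0.2071] [244.4739 203.0776]
-104 (0.508, 0.11) box [267.5406 206.4761] [276.677  211.8762] top ends [267.828  207.5833 276.1718 209.6932] pivot [0.5312 0.2031] [245.6236 202.2336]
-110 (0.505, 0.114) box [266.4056 206.9352] [275.5318 213.093 ] top ends [266.8079 208.0072 274.8819 210.9758] pivot [0.5378 0.2042] [245.3488 200.3642]
-110 (0.508, 0.11) box [267.5615 206.0834] [276.6577 212.2602] top ends [267.9634 207.155  276.0371 210.1222] pivot [0.5408 0.2002] [246.4976 199.5213]
```

Emit:
{"api": "apply_moves", "payload": {
  "moves": [
    [[-0.006,-0.034,0],0],
    [[-0.006,-0.034,0],0],
    [[-0.006,-0.034,0],0],
    [[-0.006,-0.034,0],0],
    [[-0.005,-0.034,0],0]
  ],
  "hand": 0
}}

```text
time_s: 16.03
tcp_pos: [0.4622, 0.1229, 0.1553]
ee_rot: [[-0.941, 0.337, -0.0], [0.337, 0.941, -0.0], [0.0, -0.001, -1.0]]
wrist_force: [0.7, -0.2, 0.4]
gripper_width: 0.62
gripper_force: 0.0
```

Emit:
{"api": "apply_moves", "payload": {
  "moves": [
    [[0,0,0.02],-5.6],
    [[0,0,0.02],0],
    [[0,0,0.02],0],
    [[0,0,0],0],
    [[0,0,0],0]
  ]
}}

```text
time_s: 16.45
tcp_pos: [0.4624, 0.124, 0.095]
ee_rot: [[-0.97, 0.244, -0.002], [0.244, 0.97, -0.002], [0.002, -0.002, -1.0]]
wrist_force: [0.1, 0.3, -0.6]
gripper_width: 0.244
gripper_force: 0.0
```

```bash
python3 -c "
from h import *
to(.466,.127,.032)
c=imaging.capture('side')
cv2.imwrite('pics/s6.png',cv2.resize(c['frame'][170:310,220:360],None,fx=4.2,fy=4.2))
np.set_printoptions(precision=4,suppress=True)
for k,z in (('push_tab',.06),('pivot',.04)):
   for d in models.place_of(c,k)[:1]:
    uv=np.array(d['at'])*[560,420];print(k,d['confidence'],uv,at_z(c,uv,z))
"
```

```text
tcp [0.4624 0.124  0.095 ] yaw_y 75.9 J [  34.5   16.2  -29.5    0.   -44.5 -138.7] t 16.45 F [ 0.1  0.3 -0.6] w 21.2 gf 0.0
tool shift [-0.0029  0.0039  0.0629] rows 1.5781421398214757
push_tab 0.7 [285.096 210.882] [0.5069 0.1014 0.06  ]
pivot 0.84 [275.688 241.92 ] [0.5323 0.2118 0.04  ]
```

View pics/s6.png

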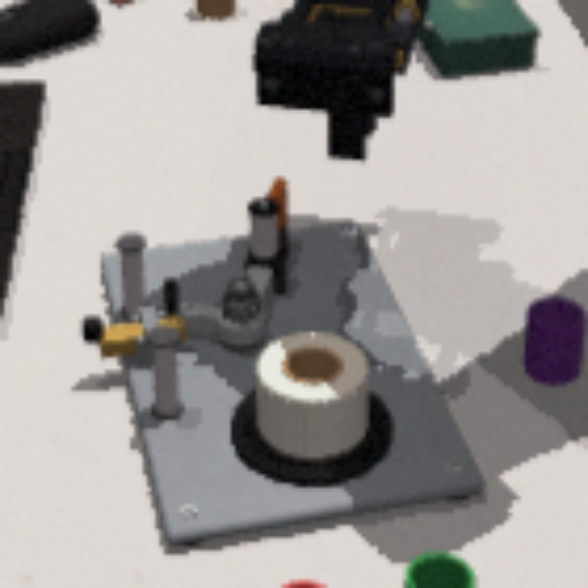

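The tab (crop 279,200) stands free, with the shut fingers in front of it. The roll is seated. I'll lower the tool and approach to just short of contact.

Emit:
{"api": "apply_moves", "payload": {
  "moves": [
    [[0,0.002,0.025],0],
    [[0,0,0.025],0],
    [[0,0,0.013],0],
    [[0,0,0],0]
  ]
}}

```text
time_s: 16.93
tcp_pos: [0.4622, 0.1259, 0.0311]
ee_rot: [[-0.97, 0.244, -0.003], [0.244, 0.97, -0.002], [0.003, -0.003, -1.0]]
wrist_force: [-0.5, 0.4, -0.8]
gripper_width: 0.004
gripper_force: 0.0
```

Emit:
{"api": "apply_moves", "payload": {
  "moves": [
    [[-0.01,0,0],0],
    [[-0.01,0,0],0],
    [[-0.004,0,0],0],
    [[0,0,0],0],
    [[0,0,0],0]
  ]
}}

```text
time_s: 17.35
tcp_pos: [0.4874, 0.1205, 0.0333]
ee_rot: [[-0.969, 0.245, 0.001], [0.245, 0.969, 0.001], [-0.001, 0.001, -1.0]]
wrist_force: [-0.2, 0.2, 0.0]
gripper_width: 0.008
gripper_force: 0.0
```

Emit:
{"api": "apply_moves", "payload": {
  "moves": [
    [[-0.003,0,0],0],
    [[-0.003,0,0],0],
    [[-0.003,0,0],0],
    [[0,0,0],0],
    [[0,0,0],0]
  ]
}}

```text
time_s: 17.77
tcp_pos: [0.4948, 0.1181, 0.0325]
ee_rot: [[-0.97, 0.244, -0.001], [0.244, 0.97, -0.0], [0.001, -0.001, -1.0]]
wrist_force: [-2.8, 0.7, 2.2]
gripper_width: 0.005
gripper_force: 1.4
```

```bash
python3 -c "
from h import *
to(.492,.117,.032)"
```

```text
tcp [0.4948 0.1181 0.0325] yaw_y 75.9 J [  31.7   24.1  -29.1   -0.   -36.9 -135.9] t 17.77 F [-2.8  0.7  2.2] w 0.5 gf 1.4
tool shift [ 0.0024 -0.0018  0.0005] rows 0.07616646460364464
```

Contact, with 3 N of spring force at TCP (0.495, 0.118). I'll follow the arc at about 3° per row.

Emit:
{"api": "apply_moves", "payload": {
  "moves": [
    [[-0.005,-0.0006,0],-3],
    [[-0.005,-0.0006,0],-3],
    [[-0.005,-0.0006,0],-3],
    [[-0.005,-0.0006,0],-3],
    [[0,0,0],0]
  ]
}}

```text
time_s: 18.18
tcp_pos: [0.5125, 0.1121, 0.032]
ee_rot: [[-0.999, 0.036, -0.005], [0.036, 0.999, -0.001], [0.005, -0.002, -1.0]]
wrist_force: [-7.6, 3.4, 4.7]
gripper_width: 0.007
gripper_force: 3.6
```

```bash
python3 -c "
from h import *
np.set_printoptions(precision=4,suppress=True)
a=np.radians(12);p=np.array([.531,.208]);v=np.array([.4948,.1181])-p
print(p+[v[0]*np.cos(a)-v[1]*np.sin(a),v[0]*np.sin(a)+v[1]*np.cos(a)])
to(.492,.117,.032)
for n in ('top','side'):
  c=imaging.capture(n)
  for k,z in (('push_tab',.06),('pivot',.04)):
   for d in models.place_of(c,k)[:1]:
    uv=np.array(d['at'])*[560,420];print(n,k,d['confidence'],uv,at_z(c,uv,z))
"
```

```text
[0.5143 0.1125]
tcp [0.5125 0.1121 0.032 ] yaw_y 87.9 J [  30.    25.4  -26.6   -0.1  -38.3 -122. ] t 18.18 F [-7.6  3.4  4.7] w 0.6 gf 3.6
tool shift [0.0207 0.0042 0.0001] rows 0.5278400881706161
top pivot 0.73 [242.984 202.482] [0.5315 0.2134 0.04  ]
side push_tab 0.54 [277.592 212.982] [0.5267 0.1111 0.06  ]
side pivot 0.78 [275.8   244.692] [0.5321 0.2231 0.04  ]
```

Emit:
{"api": "apply_moves", "payload": {
  "moves": [
    [[-0.005,-0.0006,0],-3],
    [[-0.005,-0.0006,0],-3],
    [[-0.005,-0.0006,0],-3],
    [[-0.005,-0.0006,0],-3],
    [[0,0,0],0]
  ]
}}

```text
time_s: 18.9
tcp_pos: [0.5326, 0.11, 0.0318]
ee_rot: [[-0.985, -0.172, -0.005], [-0.172, 0.985, -0.002], [0.006, -0.001, -1.0]]
wrist_force: [-5.2, 0.2, 3.1]
gripper_width: 0.003
gripper_force: 2.6
```

Emit:
{"api": "apply_moves", "payload": {
  "moves": [
    [[-0.005,-0.0006,0],-3],
    [[-0.005,-0.0006,0],-3],
    [[-0.005,-0.0006,0],-3],
    [[-0.005,-0.0006,0],-3],
    [[0,0,0],0]
  ]
}}

```text
time_s: 19.32
tcp_pos: [0.5527, 0.1122, 0.0318]
ee_rot: [[-0.928, -0.372, -0.005], [-0.372, 0.928, -0.003], [0.006, -0.001, -1.0]]
wrist_force: [-6.2, -4.5, 2.3]
gripper_width: 0.004
gripper_force: 3.0
```

```bash
python3 -c "
from h import *
np.set_printoptions(precision=4,suppress=True)
a=np.radians(36);p=np.array([.531,.208]);v=np.array([.4948,.1181])-p
print(p+[v[0]*np.cos(a)-v[1]*np.sin(a),v[0]*np.sin(a)+v[1]*np.cos(a)])
to(.492,.117,.032)
for n in ('top','side'):
  c=imaging.capture(n)
  if n=='side':cv2.imwrite('pics/s7.png',cv2.resize(c['frame'][180:300,230:350],None,fx=5,fy=5))
  for k,z in (('push_tab',.06),('pivot',.04)):
   for d in models.place_of(c,k)[:1]:
    uv=np.array(d['at'])*[560,420];print(n,k,d['confidence'],uv,at_z(c,uv,z))
"
```

```text
[0.5546 0.114 ]
tcp [0.5527 0.1122 0.0318] yaw_y 111.8 J [ 27.9  28.3 -21.    0.  -41.  -96.1] t 19.32 F [-6.2 -4.5  2.3] w 0.4 gf 3.0
tool shift [0.0546 0.027  0.0001] rows 1.5220447387873413
top pivot 0.8 [246.12  198.996] [0.5439 0.2025 0.04  ]
side push_tab 0.72 [263.424 215.082] [0.5635 0.1199 0.06  ]
```

Emit:
{"api": "apply_moves", "payload": {
  "moves": [
    [[-0.005,-0.0006,0],-3],
    [[-0.005,-0.0006,0],-3],
    [[-0.005,-0.0006,0],-3],
    [[-0.005,-0.0006,0],-3],
    [[0,0,0],0]
  ]
}}

```text
time_s: 20.03
tcp_pos: [0.5714, 0.1184, 0.0318]
ee_rot: [[-0.831, -0.557, -0.006], [-0.557, 0.831, -0.004], [0.007, 0.0, -1.0]]
wrist_force: [-5.2, -6.6, 3.0]
gripper_width: 0.003
gripper_force: 3.6
```

Emit:
{"api": "apply_moves", "payload": {
  "moves": [
    [[0,0,0],0],
    [[0,0,0],0]
  ]
}}

```text
time_s: 20.2
tcp_pos: [0.5707, 0.118, 0.0318]
ee_rot: [[-0.832, -0.555, -0.006], [-0.555, 0.832, -0.004], [0.007, 0.0, -1.0]]
wrist_force: [-4.8, -5.4, 1.9]
gripper_width: 0.002
gripper_force: 3.6
```

```bash
python3 -c "
from h import *
np.set_printoptions(precision=4,suppress=True)
a=np.radians(48);p=np.array([.531,.208]);v=np.array([.4948,.1181])-p
print(p+[v[0]*np.cos(a)-v[1]*np.sin(a),v[0]*np.sin(a)+v[1]*np.cos(a)])
to(.492,.117,.032)
for n in ('top','side'):
  c=imaging.capture(n)
  if n=='side':cv2.imwrite('pics/s7.png',cv2.resize(c['frame'][180:300,220:350],None,fx=5,fy=5))
  for k,z in (('push_tab',.06),('pivot',.04)):
   for d in models.place_of(c,k)[:1]:
    uv=np.array(d['at'])*[560,420];print(n,k,d['confidence'],uv,at_z(c,uv,z))
"
```

```text
[0.5736 0.1209]
tcp [0.5707 0.118  0.0318] yaw_y 123.7 J [ 27.6  29.7 -18.2   0.  -42.5 -83.9] t 20.2 F [-4.8 -5.4  1.9] w 0.2 gf 3.6
tool shift [0.066  0.0428 0.0003] rows 1.966669154618136
top pivot 0.97 [244.328 200.088] [0.54   0.2087 0.04  ]
side push_tab 0.77 [258.216 217.098] [0.5767 0.1292 0.06  ]
side pivot 0.75 [272.608 242.886] [0.5398 0.2155 0.04  ]
```

View pics/s7.png

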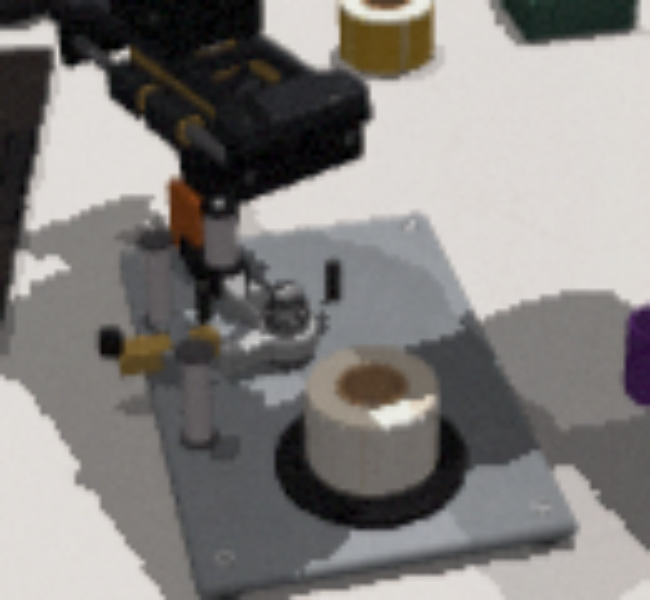

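The orange tab, now at crop (187,212), is far back near the right-hand guide roller. My estimate is 0.80 rad at 7 N, so I'll go slightly further, nearer the stop.

Emit:
{"api": "apply_moves", "payload": {
  "moves": [
    [[-0.0025,-0.0003,0],-1.5],
    [[-0.0025,-0.0003,0],-1.5],
    [[-0.002,-0.0002,0],-1],
    [[0,0,0],0],
    [[0,0,0],0]
  ]
}}

```text
time_s: 20.92
tcp_pos: [0.5769, 0.1211, 0.0318]
ee_rot: [[-0.791, -0.612, -0.006], [-0.612, 0.791, -0.004], [0.008, 0.001, -1.0]]
wrist_force: [-4.3, -7.0, 2.0]
gripper_width: 0.008
gripper_force: 3.8
```

Emit:
{"api": "apply_moves", "payload": {
  "moves": [
    [[0,0,0],0],
    [[0,0,0],0],
    [[0,0,0],0]
  ]
}}

```text
time_s: 21.17
tcp_pos: [0.5768, 0.121, 0.0318]
ee_rot: [[-0.791, -0.611, -0.006], [-0.611, 0.791, -0.004], [0.008, 0.001, -1.0]]
wrist_force: [-4.2, -7.6, 3.4]
gripper_width: 0.005
gripper_force: 3.8
```

```bash
python3 -c "
from h import *
np.set_printoptions(precision=4,suppress=True)
to(.492,.117,.032)
q=r.sense()['tcp_pos'][:2];w=np.array([.4942,.1181])
for p in [(.531,.208),(.531,.213),(.536,.208),(.536,.213)]:
  p=np.array(p);f=lambda v:np.arctan2(*(v-p)[::-1]);print(p,f(q)-f(w))
for n in ('top','side'):
  c=imaging.capture(n)
  for k,z in (('empty_core',0),('push_tab',.06)):
   for d in models.place_of(c,k)[:5]:
    uv=np.array(d['at'])*[560,420];print(n,k,d['confidence'],at_z(c,uv,z))
  b=mask_near(c,'label_roll',(.493,.294),.04);print(n,b,fitcyl([(c,b[1])],.02,.04,.03,(.493,.294))[0] if b is not None else '')
  b=mask_near(c,'empty_core',(.55,-.26),.02);print(n,b,fitcyl([(c,b[1])],.0,.04,.0165,(.55,-.26))[0] if b is not None else '')
"
```

```text
tcp [0.5768 0.121  0.0318] yaw_y 127.7 J [ 27.6  30.2 -17.2   0.1 -43.  -80. ] t 21.17 F [-4.2 -7.6  3.4] w 0.5 gf 3.8
tool shift [0.0696 0.0487 0.0004] rows 2.1234156984856734
[0.531 0.208] 0.8734773184008164
[0.531 0.213] 0.8321898722701846
[0.536 0.208] 0.874126968314693
[0.536 0.213] 0.8326871743882853
top empty_core 0.59 [0.5359 0.5264 0.    ]
top empty_core 0.49 [0.4968 0.4485 0.    ]
top empty_core 0.48 [0.4371 0.4347 0.    ]
top empty_core 0.4 [ 0.5532 -0.2627  0.    ]
top push_tab 0.48 [0.5851 0.1383 0.06  ]
top None 
top (np.float64(194.8484159880088), array([183.6774, 229.2258]), np.int64(31), 0.46) [0.4369 0.4251]
side empty_core 0.97 [0.4443 0.4366 0.    ]
side empty_core 0.74 [0.5255 0.5238 0.    ]
side empty_core 0.66 [0.4928 0.2683 0.    ]
side empty_core 0.64 [0.5048 0.4479 0.    ]
side empty_core 0.56 [0.3513 0.2081 0.    ]
side push_tab 0.94 [0.5856 0.126  0.06  ]
side (np.float64(0.7470184100555398), array([293.9307, 263.4444]), np.int64(693), 0.79) [0.4916 0.2947]
side (np.float64(2.653710398597525), array([272.9041, 167.9452]), np.int64(73), 0.65) [ 0.5417 -0.2498]
```

The arm is held at about 0.85 rad, steady at roughly 8 N and short of the stop. The roll is seated and the core stands clear, so I'm handing in.

```bash
python3 -c "
from h import *
print(r.finish_job())"
```

```text
the job is handed in; nothing more can be done
None
```

The job is handed in: the empty core stands upright on the desk at (0.549, -0.260), the white roll lies flat on the turntable over the hub, and the fingers are holding the tensioner at an estimated 0.85 rad (0.72 needed, stop at 0.95), with the pawl click inferred from that angle, not seen.

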